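# Send a clamped wood sample up to the dock

### The job

The glued test strip is ready: lift the hinged clamp bar well up, slide the wooden strip out from beneath it and lay it flat in the open crate. Then push the crate, without lifting it up, along the ramp between its side rails until its trailing edge drops behind the lip and it sits level in the dock, with the strip still inside. Leave the other things on the bench where they are.

Things in the scene. Friction and masses are not known exactly. Their poses are not given: they have to be found in the camera images.
- ramp: fixed wooden ramp. Origin on the table, on the centre line, under the lip (top edge of the slope); x points uphill, z up. The slope rises 12 degrees from the table at x = -122 mm to 25 mm height at x = 0; there it drops 9.5 mm (the lip) to the level dock floor. Side rails, tops 45 mm above the table, 164 mm apart inside, 188 mm outside, run from x = -100 to 146 mm; below that they flare out to x = -137 mm
- dock (a point): centre of the dock's floor, 65 mm uphill of the lip, 15 mm above the table; axes as the ramp's. The floor runs from the lip to an end board 132 mm from it, 45 mm tall
- crate_centre (a point): centre (25 mm above its underside) of a loose open pale wooden crate, 0.4 to 0.8 kg: 120 mm along its x, 150 mm along its y, 50 mm high, walls 9 mm, floor 6 mm thick. Starts on the table before the ramp's foot, up to 35 mm aside and turned up to 0.3 rad from the ramp's direction; its x points roughly uphill; the middle of its trailing wall is at x = -55.5 mm
- clamp: fixed clamp jig. Origin on the table under the middle of the front edge of its wooden block (x 0 to 90, y -32 to 32, 24 mm high); z up. The strip lies on it along x, between guides 30 mm high, and leaves towards -x. A fixed bridge (x 50 to 74 mm, underside 34, top 40 mm high) covers its far end: slide it out 25 mm or more before raising it. Hinge ears at x 30, y -55, 50 mm high
- strip_centre (a point): centre (half-way up, 28 mm above the table) of the loose wooden strip, 120 mm long (its x), 36 mm wide (its y), 8 mm thick, 50 g. About 60 mm of it sticks out freely in front of the clamp block, its free end at x = -60 mm of its own frame
- bar (a joint): angle of the clamp bar, rad: 0 lying level across the strip, 1.6 raised at most. The hinge is stiff and holds the bar wherever it is left; about 2.5 N at the grip point lifts it
- bar_grip (a point): grip point on the clamp bar's black free end, on the bar's centre line, 150 mm from the hinge, 39 mm above the table when down. The bar is 16 mm wide (its x, along the hinge axis), 12 mm thick, ends 15 mm farther out and is free beneath; its y points from hinge to free end. It can be pinched from above across its width
- bar_hinge (a point): centre of the clamp bar's hinge, 39 mm above the table; the axis runs along the clamp's x; the bar when down points to the clamp's +y and its free end swings up
- glue: loose bystander, leave it alone: white glue bottle standing, 52 mm across, 150 mm tall; origin at the middle of its underside
- tin: loose bystander, leave it alone: plain steel can standing, 72 mm across, 85 mm tall; origin at the middle of its underside
- jar: loose bystander, leave it alone: amber glass jar with dark cap standing, 60 mm across, 75 mm tall; origin at the middle of its underside
- offcut: loose bystander, leave it alone: wooden offcut block 100 x 50 x 40 mm, its length along its x; origin at the middle of its underside
- hammer: loose bystander, leave it alone: hammer lying along its x, handle to -x, 260 mm long, head 80 mm wide; origin at the underside of its middle
- brush: loose bystander, leave it alone: brush lying along its x, handle to -x, 200 mm long, 42 mm wide; origin at the underside of its middle
- roll: loose bystander, leave it alone: cardboard ring lying flat, 90 mm across, 30 mm high; origin at the middle of its underside
There are look-alikes about, which are no part of the job. Leave any green or grey look-alike of the part that bears strip_centre alone.

How it is judged:
By the outcome, as a careful person would: the job done as asked, in the order asked, and still so for the second after the job is handed in, with the robot touching nothing.
It also fails if it takes over 72 s, if anything falls off the work surface, if the arm or the gripper's body presses on something with over 40 N, if the wrist force passes 120 N, or if a joint passes its speed limit or range.

### The arm

A 7-joint arm with a two-finger parallel gripper is mounted at the origin on the work surface. World frame = base frame: x ahead of the robot, y to its left, z up, the work surface at z = 0. Lengths are in mm, angles in degrees, forces in N, time in s.
With the tool pointing down it reaches from about 425 to 1025 mm from the base axis. Payload 9.4 kg.
Tool frame: the origin (TCP) lies between the finger pads; the fingertips stand manip.nose_length ahead of it and the grasp point (between the pads) lies 6 mm ahead of it (manip.nose_length is the distance from the TCP to the fingertips, in mm); z points along the fingers, y is the direction in which the jaws open and shut (so a half turn about z gives the same grasp; the last joint's range is limited). The gripper opens to 93 mm and grips with 3 to 60 N. Pads are 15 mm wide; open, the fingers measure 128 mm over their backs; the gripper's body (75 mm by 188 mm) begins 65 mm behind the grasp point.
Start: joints at [62.355, 34.337, -0.143, 91.639, 0.103, 54.024, -4.572], TCP at [286.188, -666.124, 243.618] pointing down, gripper open.
Joint ranges: [-147.43, 147.43], [-19.82, 112.94], [-74.19, 73.91], [6.32, 146.72], [-59.91, 239.91], [6.04, 106.73], [-150.56, 150.56]. Speed limits (degrees/s): [127.2, 127.2, 172.46, 172.46, 180, 180, 180].

### API

Orientations are given as a 3x3 rotation matrix whose columns are the frame's x, y, z axes.
In Python, from workcell import manip gives the robot as it stands.
- The arm moves only by the tool servo_tool, never from a script. Its argument "series" is text: rows parted by semicolons, each of 7 numbers parted by spaces: the shift along the world's x, y, z scaled (see below), then the turn, a rotation vector about the world's x, y, z scaled (see below), then the opening, from -1 (shut) to 1 (fully open), so that 0 is half open. A call has exactly 5 rows; each row shifts and turns the commanded pose from where the row before left it; what a row does not reach is not made up. The controller multiplies each number of a shift by 0.75 m and each number of a turn by 90 degrees. A row lasts 1/12 s, in which the tool goes at most 41.7 mm and 7.16 degrees, less where a joint would pass 70% of its speed; a pose out of reach is approached as far as the arm can. A call with a number of a shift or a turn outside -1 to 1 is refused whole. A call with a gripper value outside its range is refused whole. The fingers move at their own pace and stop on an object; "grip_force" is the grip in N (left out, the last holds). Time passes only in rows, so rows that do not move let the fingers close, or fill a call up. It gives the time, the measured TCP pose, the force and the opening at its end, in the units of the state.
- manip.observe(): the state, without advancing time (a new reading comes with each control period).
- manip.get_image(name): name is "scene" or "side" or "wrist"; returns (picture, depth): 420x560x3 uint8, red, green, blue; 420x560 float32, mm along the optical axis (not along the pixel's ray), 0 where there is no reading.
- manip.get_calibration(name): a dict with "fx", "fy", "cx", "cy" (pixels), "k1" (the pictures are not rectified: a ray, as slopes to the right and down, at radius r is drawn at 1 + k1 r^2 times it, then the intrinsics apply), "rvec" (rotation vector, rad) and "tvec" (3), from world to camera coordinates, as OpenCV has them; the wrist camera has in their place "hand_eye" (4x4, takes a point from camera to tool coordinates, whose origin is the TCP and whose axes are the flange's). Camera axes: x right, y down, z forward; pixel columns grow to the right and rows downward; lengths in mm; the calibration is good to about 2 mm. A picture is of the moment at which its call begins: read the wrist's pose just before it. get_calibration takes no time and is no camera call.
- manip.finish_job(): hands the job in, once; it reports no verdict.
Trained networks look in the newest picture that a camera, given by its name, has taken for a name from the list of things; names that differ only in an ending like _2 or _b are one class to them, and where a whole thing is asked for, a point or a joint stands for the part that bears it (a point fixed in the world has none). Each returns a list of dicts, best first, with "p" (0 to 1); they miss things now and then, are a little off and sometimes report something else, mostly with a low value. They report only what shows in the picture. A call takes as long as a camera call. They do not tell look-alikes from the thing itself.
- manip.search_frame(name, camera): "at" ([x, y, z] in mm, in world coordinates, good to about 4 mm: the middle of the surface that is visible of it).
The state is a dict: "time_s": time; "qpos": joint angles; "qvel": joint speeds; "joint_torque": joint torques, N m; "position": TCP position; "tool_rot": TCP orientation; "force": force on the tool from outside, world axes, zero at the start; "torque": the same for the moment, N m; "grip_width": opening from 0.0 (shut) to 1.0 (fully open).
Only numpy, scipy, OpenCV 4.12 (cv2) and the standard library are available. Lean on these libraries where they do the work, as an engineer would, in place of code of your own. Each camera call takes 0.05 s, during which the arm holds its last target.

## Working session

There is one attempt and no reset: what is moved stays moved. The work goes in short steps, Python scripts to look and compute and a tool call to move; the robot and the scene stay as the last step left them, time stands still between calls to the robot, and variables do not carry over. Pictures are saved under pics/ and viewed, and the job is handed in when it is done.

Besides the shell and the picture viewer there is one more tool, called after "Call:" in YAML: its name, and indented under it one key for each argument. servo_tool: Moves the arm, as the interface text tells. Its arguments: {"type":"object","properties":{"series":{"type":"string"},"grip_force":{"type":"number"}},"required":["series"]}

```bash
ls; mkdir -p pics; cat > h.py <<'E'
import numpy as np, cv2
from workcell import manip
from scipy.spatial.transform import Rotation as R
def snap(n,f):
    s=manip.observe(); im,d=manip.get_image(n); cv2.imwrite('pics/'+f+'.png',im[:,:,::-1]); np.savez('pics/'+f+'.npz',d=d,im=im,p=s['position'],R=s['tool_rot']); return im,d
def T(n,s=None):
    c=manip.get_calibration(n)
    if 'hand_eye' in c:
        H=np.array(c['hand_eye']); M=np.eye(4); M[:3,:3]=np.array(s['R']); M[:3,3]=s['p']; return c,M@H
    M=np.eye(4); M[:3,:3]=cv2.Rodrigues(np.array(c['rvec'],float))[0]; M[:3,3]=np.array(c['tvec']).ravel(); return c,np.linalg.inv(M)
def cloud(n,f):
    s=np.load('pics/'+f+'.npz'); c,M=T(n,s); d=s['d']; h,w=d.shape
    v,u=np.mgrid[:h,:w]; x=(u-c['cx'])/c['fx']; y=(v-c['cy'])/c['fy']
    a,b=x.copy(),y.copy()
    for _ in range(8):
        k=1+c['k1']*(a*a+b*b); a,b=x/k,y/k
    P=np.stack([a*d,b*d,d],-1)@M[:3,:3].T+M[:3,3]; P[d<=0]=np.nan
    return P,s['im']
def proj(n,f,pts):
    s=np.load('pics/'+f+'.npz'); c,M=T(n,s); W=np.linalg.inv(M); q=np.atleast_2d(pts)@W[:3,:3].T+W[:3,3]
    a=q[:,:2]/q[:,2:]; k=1+c['k1']*(a**2).sum(1,keepdims=True); return a*k*[c['fx'],c['fy']]+[c['cx'],c['cy']]
E
python3 - <<'E'
from h import *
s=manip.observe(); print(s); print(manip.nose_length)
for n in('scene','side','wrist'): snap(n,n+'0')
for n in ('ramp','dock','crate_centre','clamp','strip_centre','bar','bar_grip','bar_hinge'):
    for c in('scene','side'):
        try: print(n,c,[(np.round(q['at']),round(q['p'],2)) for q in manip.search_frame(n,c)])
        except Exception as e: print(n,c,e)
print(manip.observe()['time_s'])
E
```

```text
pics
{'time_s': 0.0, 'qpos': array([62.35492224, 34.38414406, -0.14556152, 91.67954939,  0.10322032,
       54.02507286, -4.57063546]), 'qvel': array([ 0.04449101, -0.04155143,  0.06901552, -0.0022468 ,  0.0645929 ,
        0.02284417, -0.00653153]), 'joint_torque': array([ 8.04165411e-04, -7.65065861e+01,  1.49612233e+00, -2.52355546e+01,
       -5.26827236e-02,  1.68013590e-02,  1.86437878e-04]), 'position': array([ 286.00383704, -665.71797231,  242.77330107]), 'tool_rot': array([[ 9.18754411e-01,  3.94828803e-01, -7.41194710e-04],
       [ 3.94829472e-01, -9.18753418e-01,  1.35806342e-03],
       [-1.44772619e-04, -1.54037227e-03, -9.99998803e-01]]), 'force': array([0.46801892, 0.1820487 , 1.34551194]), 'torque': array([-0.04794684, -0.00011168,  0.02467092]), 'grip_width': 1.0003331308487908}
25.0
ramp scene [(array([554., -68.,   9.]), 0.95)]
ramp side [(array([554., -32.,  15.]), 0.69)]
dock scene [(array([550., -65.,  16.]), 0.72)]
dock side [(array([551., -34.,  10.]), 0.77), (array([534., 283.,  45.]), 0.64), (array([ 460., -548.,   18.]), 0.56)]
crate_centre scene [(array([
[... 379 characters left out ...]
ay([666., 435.,  10.]), 0.75), (array([482., 254.,  30.]), 0.54)]
strip_centre side [(array([310., 148.,   9.]), 0.97), (array([331., 398.,  11.]), 0.92), (array([655., 439.,   7.]), 0.88), (array([483., 255.,  28.]), 0.57)]
bar scene [(array([535., 267.,  45.]), 0.54)]
bar side [(array([532., 282.,  47.]), 0.63), (array([555., -35.,  16.]), 0.23)]
bar_grip scene [(array([535., 262.,  45.]), 0.64)]
bar_grip side [(array([535., 276.,  42.]), 0.57)]
bar_hinge scene [(array([727., -42.,  76.]), 0.66), (array([534., 264.,  46.]), 0.65), (array([411., -56.,  61.]), 0.6), (array([550., -64.,  14.]), 0.33)]
bar_hinge side [(array([538., 282.,  47.]), 0.73), (array([ 505., -318.,   22.]), 0.3)]
0.95
```

View pics/scene0.png

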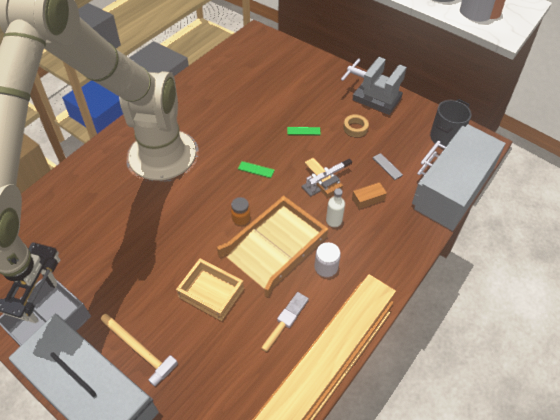

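View pics/side0.png

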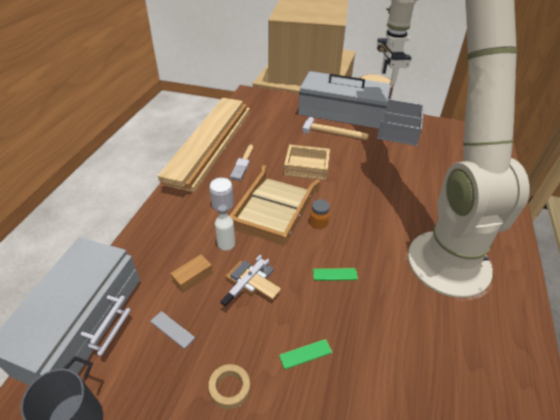

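```bash
python3 - <<'E'
from h import *
for n in('scene','side'):
    P,im=cloud(n,n+'0'); c,M=T(n,None); print(n,M[:3,3])
    # top-down 2mm map
    X0,X1,Y0,Y1=250,800,-500,480
    m=np.zeros(((X1-X0)*1,(Y1-Y0),3),np.uint8); z=np.full(m.shape[:2],-9.)
    Q=P.reshape(-1,3); C=im.reshape(-1,3); ok=np.isfinite(Q).all(1); Q,C=Q[ok],C[ok]
    o=np.argsort(Q[:,2]); Q,C=Q[o],C[o]
    r=(X1-Q[:,0]).astype(int); k=(Y1-Q[:,1]).astype(int); g=(r>=0)&(r<m.shape[0])&(k>=0)&(k<m.shape[1])
    m[r[g],k[g]]=C[g]; z[r[g],k[g]]=Q[g,2]
    m=cv2.dilate(m,np.ones((2,2)));m=cv2.resize(m,None,fx=.8,fy=.8)
    cv2.imwrite('pics/top_%s.png'%n,m[:,:,::-1])
E
```

```text
scene [1110.88634043 -789.26456121 1399.51296431]
side [277.78828158 847.55153244 909.0656757 ]
```

The scene shows the crate (210,290), with the ramp rising away from it to (290,230). The clamp is at (325,178), and the wood-coloured strip sticks out at its upper left (315,165). Two green strips and one grey strip are look-alikes. The bar's black end is at (345,163) in scene and (228,298) in side.

View pics/top_scene.png

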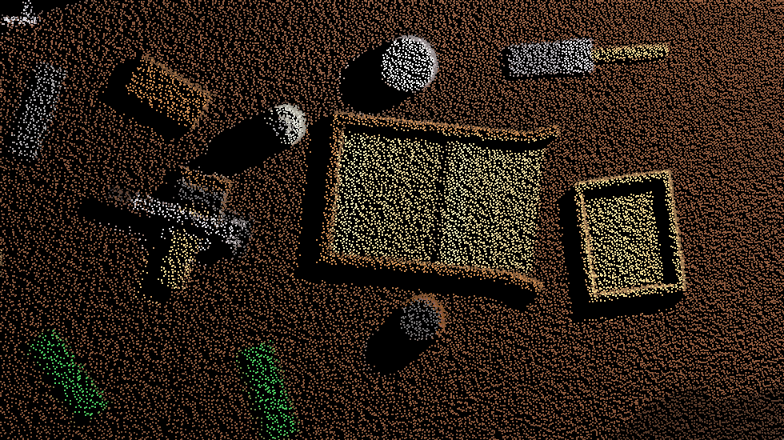

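View pics/top_side.png

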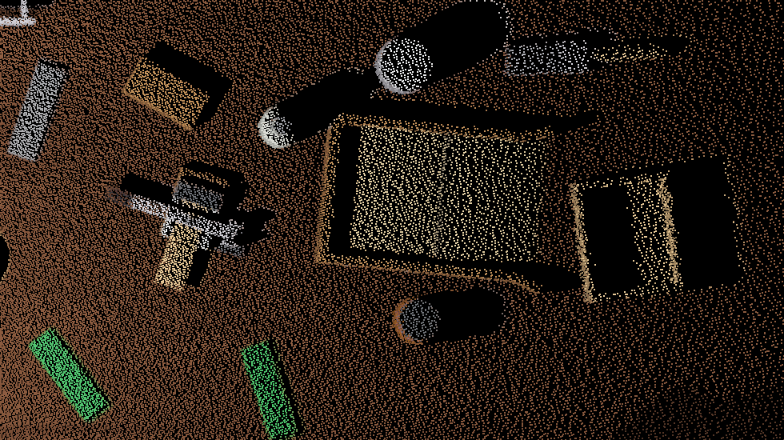

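```bash
cat > fit.py <<'E'
from h import *
def box(Q,n):
    r=cv2.minAreaRect(Q[:,:2].astype(np.float32)); print(n,len(Q),np.round(r[0],1),np.round(r[1],1),round(r[2],1))
A={n:cloud(n,n+'0') for n in('scene','side')}
for n in A:
    P,im=A[n]; Q=P.reshape(-1,3); C=im.reshape(-1,3).astype(int); ok=np.isfinite(Q).all(1);Q=Q[ok];C=C[ok]
    def roi(x0,x1,y0,y1,z0,z1): return (Q[:,0]>x0)&(Q[:,0]<x1)&(Q[:,1]>y0)&(Q[:,1]<y1)&(Q[:,2]>z0)&(Q[:,2]<z1)
    box(Q[roi(400,610,-400,-220,42,58)],n+' crate rim')
    r=roi(420,680,-222,100,38,50); box(Q[r],n+' rails')
    # rails lines
    for nm,(a,b) in dict(far=(610,680),near=(420,500)).items():
        q=Q[roi(a,b,-170,50,40,50)]; 
        if len(q)>20:
            p=np.polyfit(q[:,1],q[:,0],1); 
            for _ in range(3):
                e=abs(q[:,0]-np.polyval(p,q[:,1])); q=q[e<8]; p=np.polyfit(q[:,1],q[:,0],1)
            print(n,nm,len(q),p, 'x at y=-50',np.polyval(p,-50))
    q=Q[roi(460,650,40,110,40,50)]; p=np.polyfit(q[:,0],q[:,1],1); print('endboard',len(q),p,np.polyval(p,550))
    w=C.min(1)>0
    s=roi(430,500,200,300,22,40)&(C[:,0]>C[:,2]+30); box(Q[s],n+' strip'); print(np.median(Q[s],0))
    s=roi(470,620,150,360,40,60)&(abs(C[:,0]-C[:,2])<25); box(Q[s],n+' bar')
    t=Q[s]; m=t[:,:2].mean(0); print(m, np.linalg.svd(t[:,:2]-m)[2][0], t[:,2].mean())
    k=roi(470,620,290,350,25,60); box(Q[k],n+' barend'); 
E
python3 fit.py
```

```text
scene crate rim 633 [ 504.9 -307.2] [155.4 127.2] 7.1
scene rails 940 [536.5 -53.2] [319.3 234.1] 86.5
scene far 239 [1.08095013e-01 6.48148601e+02] x at y=-50 642.7438501189084
scene near 178 [9.51184282e-02 4.70138934e+02] x at y=-50 465.3830128766174
endboard 238 [1.00433628e-02 5.96268014e+01] 65.15065092593102
scene strip 152 [472.8 254.6] [42.4 68.5] 60.4
[470.94108192 255.42393992  30.56408025]
scene bar 249 [548.7 256.2] [176.4  61.8] 68.4
[536.56656337 251.18024356] [-0.26749644 -0.96355885] 44.44295444126165
scene barend 90 [551.6 317.8] [61.1 22. ] 74.4
side crate rim 347 [ 504.2 -303. ] [149.7 128.5] 7.8
side rails 808 [534.5 -60.5] [288.1 232.9] 86.5
side far 188 [1.01101362e-01 6.46256481e+02] x at y=-50 641.2014127533992
side near 197 [9.65200533e-02 4.69245861e+02] x at y=-50 464.41985845782597
endboard 291 [-3.75346496e-02  8.95458600e+01] 68.90180274371228
side strip 298 [473.6 259.8] [38.4 66.7] 71.7
[470.16027471 261.42223021  33.04324212]
side bar 537 [547.5 257.4] [176.9  58.1] 68.4
[536.257904   256.79570827] [0.25992039 0.96563005] 45.17880742511312
side barend 195 [550.7 318.6] [62.8 18.2] 71.2
```

Call:
servo_tool:
  series: "0.02 0.045 0.01 0 0 0 1; 0.02 0.045 0.01 0 0 0 1; 0.02 0.045 0.01 0 0 0 1; 0.02 0.045 0.01 0 0 0 1; 0.02 0.045 0.01 0 0 0 1"

```text
time_s: 1.37
position: [361.6, -495.8, 281.5]
tool_rot: [[0.919, 0.395, 0.0], [0.395, -0.919, -0.0], [0.0, 0.0, -1.0]]
force: [0.8, 0.0, 0.3]
grip_width: 0.998
```

Call:
servo_tool:
  series: "0.02 0.045 0.01 0 0 0 1; 0.02 0.045 0.01 0 0 0 1; 0.02 0.045 0.01 0 0 0 1; 0.02 0.045 0.01 0 0 0 1; 0.02 0.045 0.01 0 0 0 1"

```text
time_s: 1.78
position: [436.6, -326.9, 319.3]
tool_rot: [[0.919, 0.395, 0.0], [0.395, -0.919, -0.0], [0.0, 0.001, -1.0]]
force: [0.5, -0.0, 0.2]
grip_width: 1.0
```

Call:
servo_tool:
  series: "0.02 0.045 0.01 0 0 0 1; 0.02 0.045 0.01 0 0 0 1; 0 0 0 0 0 0 1; 0 0 0 0 0 0 1; 0 0 0 0 0 0 1"

```text
time_s: 2.2
position: [465.9, -261.6, 333.7]
tool_rot: [[0.919, 0.395, -0.0], [0.395, -0.919, -0.001], [-0.0, 0.0, -1.0]]
force: [0.5, -0.5, -0.4]
grip_width: 0.998
```

```bash
python3 - <<'E'
from h import *
snap('wrist','w1'); s=manip.observe(); print(s['time_s'],s['position'],s['tool_rot'],s['qpos'])
E
```

```text
2.25 [ 465.53491729 -262.19183123  333.47589113] [[ 9.19326396e-01  3.93495512e-01 -5.10485885e-04]
 [ 3.93495303e-01 -9.19326510e-01 -4.64475154e-04]
 [-6.52072096e-04  2.26130471e-04 -9.99999762e-01]] [ 26.99362851  15.63501001  -4.75740391 110.14588279   1.62130883
  54.29812207 -45.36302701]
```

View pics/w1.png

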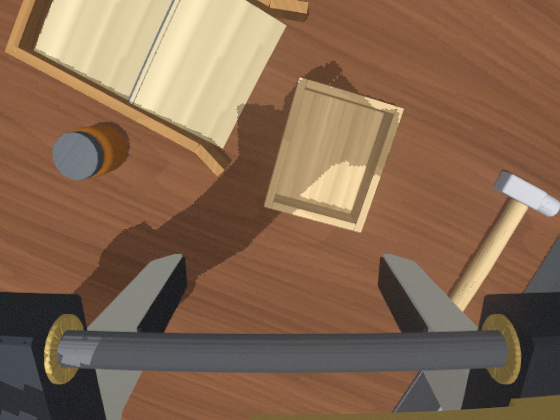

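The wrist view shows the crate, with its centre at (335,155), and the ramp's foot and flares at top left. Next I fit these.

```bash
python3 - <<'E'
from h import *
P,im=cloud('wrist','w1'); Q=P.reshape(-1,3);ok=np.isfinite(Q).all(1);Q=Q[ok]
def roi(x0,x1,y0,y1,z0,z1): return Q[(Q[:,0]>x0)&(Q[:,0]<x1)&(Q[:,1]>y0)&(Q[:,1]<y1)&(Q[:,2]>z0)&(Q[:,2]<z1)]
q=roi(420,600,-400,-215,44,56); r=cv2.minAreaRect(q[:,:2].astype(np.float32)); print(len(q),r,q[:,2].mean())
t=roi(400,650,-420,-180,-20,8); print('table',np.median(t[:,2]))
q=roi(420,700,-215,50,40,52); print('rails z',len(q),np.median(q[:,2])); r=cv2.minAreaRect(q[:,:2].astype(np.float32)); print(r)
near=roi(420,500,-120,50,40,52)
for a in range(-160,60,20):
    k=near[(near[:,1]>a)&(near[:,1]<a+20)]
    if len(k): print(a,k[:,0].min(),k[:,0].max())
E
```

```text
3839 ((504.872802734375, -307.0301208496094), (149.93605041503906, 120.97941589355469), 7.805662631988525) 50.715568897297274
table 1.5200655055328411
rails z 3200 45.94661230337644
((493.6562805175781, -125.62806701660156), (175.19842529296875, 316.2819519042969), 34.027183532714844)
-120 453.7288017479919 466.8955634499373
-100 455.33556129452285 468.9262540792789
-80 420.1944322821796 471.6597529642651
-60 421.41366386596593 473.50698137320217
-40 420.0087183638842 475.1326828446914
-20 463.9376685599075 476.9164842723525
0 465.1194646089372 479.03285448218764
20 466.8048692510559 481.06698060093294
40 468.977685308981 481.95272322207836
```

Call:
servo_tool:
  series: "0 0.05 0.01 0 0 0.07 1; 0 0.05 0.01 0 0 0.07 1; 0 0.05 0.01 0 0 0.07 1; 0 0.05 0.01 0 0 0.07 1; 0 0.05 0.01 0 0 0.07 1"

```text
time_s: 2.67
position: [465.6, -73.8, 371.2]
tool_rot: [[0.576, 0.818, -0.0], [0.818, -0.576, -0.0], [-0.001, -0.0, -1.0]]
force: [1.2, -0.1, -0.0]
grip_width: 1.002
```

```bash
python3 - <<'E'
from h import *
snap('wrist','w2'); s=manip.observe(); print(s['time_s'],s['position'],s['tool_rot'],s['qpos'])
E
```

```text
2.7167 [466.26112433 -66.25816505 372.81576308] [[ 5.62715512e-01  8.26648515e-01  1.86704752e-03]
 [ 8.26644917e-01 -5.62718584e-01  2.44452244e-03]
 [ 3.07138318e-03  1.67814644e-04 -9.99995269e-01]] [ 15.84316675   9.10800408 -16.90478578 113.26420235   2.94999507
  57.94019294 -36.66639255]
```

View pics/w2.png

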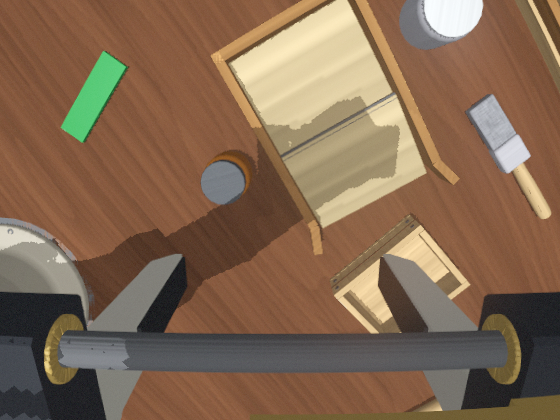

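```bash
python3 - <<'E'
from h import *
P,im=cloud('wrist','w2'); Q=P.reshape(-1,3);ok=np.isfinite(Q).all(1);Q=Q[ok]
def roi(x0,x1,y0,y1,z0,z1): return Q[(Q[:,0]>x0)&(Q[:,0]<x1)&(Q[:,1]>y0)&(Q[:,1]<y1)&(Q[:,2]>z0)&(Q[:,2]<z1)]
for nm,(a,b) in dict(near=(445,490),far=(615,670)).items():
    k=roi(a,b,-150,80,40,50); E=[]
    for y in range(-150,60,10):
        j=k[(k[:,1]>y)&(k[:,1]<y+10)]
        if len(j)>10: E.append((y+5,np.percentile(j[:,0],2),np.percentile(j[:,0],98)))
    E=np.array(E); print(nm,len(E),np.polyfit(E[:,0],E[:,1],1),np.polyfit(E[:,0],E[:,2],1)); print(E[::3].round(1))
k=roi(450,680,50,100,40,50);E=[]
for x in range(480,640,10):
    j=k[(k[:,0]>x)&(k[:,0]<x+10)]
    if len(j)>5: E.append((x+5,np.percentile(j[:,1],2),np.percentile(j[:,1],98)))
E=np.array(E);print('board',np.polyfit(E[:,0],E[:,1],1),np.polyfit(E[:,0],E[:,2],1));print(E[::3].round(1))
# lip: floor z profile along ramp
u=np.array([np.sin(np.radians(5.65)),np.cos(np.radians(5.65))])
f=roi(520,590,-220,70,0,40)
s=(f[:,:2]-[552,-72])@u
for a in range(-140,140,10):
    j=f[(s>a)&(s<a+10)]; print(a,len(j),np.median(j[:,2]).round(1) if len(j) else '')
E
```

```text
near 21 [9.39373396e-02 4.65313037e+02] [9.34207960e-02 4.77074528e+02]
[[-145.   451.4  463.3]
 [-115.   454.5  466.3]
 [ -85.   457.4  469.3]
 [ -55.   460.5  472.1]
 [ -25.   462.9  474.5]
 [   5.   465.9  477.8]
 [  35.   468.3  480.2]]
far 19 [9.93037479e-02 6.41101740e+02] [9.21061182e-02 6.52826606e+02]
[[-145.   627.1  638.9]
 [-115.   629.7  642.3]
 [ -85.   632.7  644.8]
 [ -55.   635.8  648.3]
 [ -25.   638.7  651.1]
 [   5.   641.4  653.4]
 [  35.   644.4  653.3]]
board [-5.43743766e-02  9.02663401e+01] [-1.29365825e-01  1.45484254e+02]
[[485.   51.9  81.2]
 [515.   64.7  79. ]
 [545.   62.3  75.7]
 [575.   59.6  73.1]
 [605.   55.6  66.1]]
-140 299 1.1
-130 292 1.2
-120 315 2.4
-110 334 4.5
-100 335 6.5
-90 353 8.7
-80 356 11.0
-70 362 13.1
-60 378 15.3
-50 384 17.4
-40 396 19.5
-30 409 21.7
-20 413 23.8
-10 432 25.7
0 479 16.3
10 435 16.1
20 441 16.1
30 442 16.1
40 450 16.2
50 453 16.1
60 459 16.1
70 464 16.2
80 468 16.1
90 472 16.1
100 474 16.1
110 485 16.1
120 483 16.0
130 326 20.1
```

Call:
servo_tool:
  series: "0 0.05 0 0 0 0.06 1; 0 0.05 0 0 0 0.06 1; 0 0.05 0 0 0 0.06 1; 0 0.05 0 0 0 0 1; 0 0.05 0 0 0 0 1"

```text
time_s: 3.13
position: [466.4, 113.6, 370.9]
tool_rot: [[0.33, 0.944, -0.0], [0.944, -0.33, -0.0], [-0.0, 0.0, -1.0]]
force: [0.9, -0.8, 0.2]
grip_width: 0.997
```

Call:
servo_tool:
  series: "-0.005 0.05 0 0 0 0 1; -0.005 0.02 0 0 0 0 1; 0 0 0 0 0 0 1; 0 0 0 0 0 0 1; 0 0 0 0 0 0 1"

```text
time_s: 3.55
position: [459.3, 164.2, 370.7]
tool_rot: [[0.329, 0.944, -0.001], [0.944, -0.329, -0.001], [-0.001, -0.0, -1.0]]
force: [-1.1, -1.4, -0.1]
grip_width: 0.998
```

```bash
python3 - <<'E'
from h import *
snap('wrist','w3'); s=manip.observe(); print(s['time_s'],s['position'],s['tool_rot'],s['qpos'])
E
```

```text
3.6 [459.29277963 164.12118433 370.81835128] [[ 3.29701818e-01  9.44085018e-01 -4.36304356e-04]
 [ 9.44084596e-01 -3.29702086e-01 -8.99897459e-04]
 [-9.93430165e-04 -1.15210393e-04 -9.99999500e-01]] [ -3.46703127  11.57346195 -27.42244609 111.1515275    6.24211316
  58.7451048  -52.91442309]
```

View pics/w3.png

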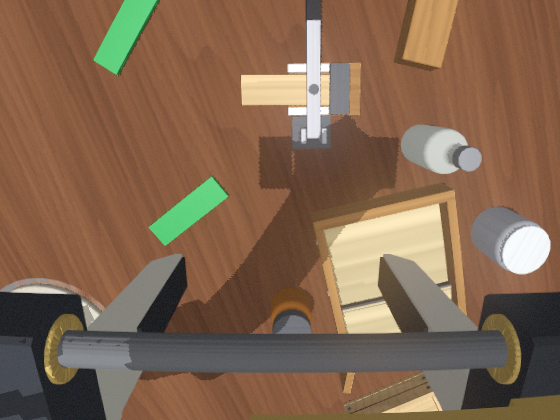

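```bash
python3 - <<'E'
from h import *
P,im=cloud('wrist','w3'); C=im.reshape(-1,3).astype(int); Q=P.reshape(-1,3);ok=np.isfinite(Q).all(1)
cc=lambda q: print(len(q),cv2.minAreaRect(q[:,:2].astype(np.float32)),np.median(q[:,2]).round(1))
v,u=np.mgrid[:420,:560]; u=u.ravel();v=v.ravel()
s=ok&(u>238)&(u<290)&(v>65)&(v<115)&(Q[:,2]>25)&(Q[:,2]<40); cc(Q[s])
s=ok&(u>300)&(u<330)&(v<145)&(Q[:,2]>41)&(Q[:,2]<50); cc(Q[s]); q=Q[s]; print(q[:,:2].min(0),q[:,:2].max(0))
s2=ok&(u>303)&(u<323)&(v<60)&(Q[:,2]>40)&(Q[:,2]<50); cc(Q[s2]); q=Q[s2][:,:2]; print(q.mean(0),np.linalg.svd(q-q.mean(0))[2][0])
s=ok&(u>325)&(u<365)&(v>60)&(v<118)&(Q[:,2]>20)&(Q[:,2]<45); cc(Q[s])
s=ok&(u>352)&(u<363)&(v>60)&(v<118)&(Q[:,2]>20)&(Q[:,2]<32); cc(Q[s])
s=ok&(u>285)&(u<335)&(v>110)&(v<155)&(Q[:,2]>30)&(Q[:,2]<60); cc(Q[s])
for n in('glue','jar','tin','offcut'): pass
print([ (np.round(q['at'],1),round(q['p'],2)) for n in ('bar_grip','strip_centre','bar_hinge') for q in manip.search_frame(n,'wrist')])
E
```

```text
1481 ((470.52972412109375, 258.0528259277344), (57.0407829284668, 58.93743896484375), 70.97731018066406) 33.0
1990 ((531.7298583984375, 256.78082275390625), (163.0591278076172, 32.28996658325195), 72.25578308105469) 46.1
[491.92823895 176.68820589] [562.71067011 336.68240829]
878 ((546.1767578125, 303.36004638671875), (65.44712829589844, 16.42720603942871), 71.90478515625) 46.1
[545.92758765 303.11983107] [-0.30340426 -0.95286193]
1814 ((561.9283447265625, 228.430419921875), (63.779380798339844, 43.9470100402832), 73.40126037597656) 39.9
391 ((578.54833984375, 223.81005859375), (63.1395263671875, 9.45232105255127), 73.40126037597656) 25.0
701 ((509.8651123046875, 198.41746520996094), (38.004512786865234, 54.63739776611328), 70.85027313232422) 46.0
[(array([532.6, 261. ,  44.2]), 0.78), (array([325.6, 386.5,   8.2]), 0.96), (array([485.7, 258.1,  31.7]), 0.87), (array([318.4, 143.7,   8.9]), 0.83), (array([531.6, 266.3,  43.2]), 0.94)]
```

Call:
servo_tool:
  series: "0.016 0.028 -0.035 0 0 0.02 1; 0.016 0.028 -0.035 0 0 0 1; 0.016 0.028 -0.035 0 0 0 1; 0.016 0.028 -0.035 0 0 0 1; 0.016 0.028 -0.035 0 0 0 1"

```text
time_s: 4.17
position: [519.7, 271.4, 238.6]
tool_rot: [[0.298, 0.955, 0.001], [0.955, -0.298, -0.0], [-0.0, 0.001, -1.0]]
force: [1.2, 0.2, 0.7]
grip_width: 0.998
```

Call:
servo_tool:
  series: "0.016 0.028 -0.035 0 0 0 1; 0.016 0.028 -0.035 0 0 0 1; 0.015 0.027 -0.035 0 0 0 1; 0 0 0 0 0 0 1; 0 0 0 0 0 0 1"

```text
time_s: 4.58
position: [553.6, 333.4, 159.1]
tool_rot: [[0.296, 0.955, -0.003], [0.955, -0.296, -0.002], [-0.002, -0.002, -1.0]]
force: [-0.4, -0.1, -0.0]
grip_width: 1.0
```

```bash
python3 - <<'E'
from h import *
snap('wrist','w4'); snap('side','s4');s=manip.observe(); print(s['time_s'],s['position'],s['tool_rot'],s['qpos'])
P,im=cloud('side','s4'); Q=P.reshape(-1,3); ok=np.isfinite(Q).all(1); Q=Q[ok]
b=Q[(Q[:,2]>41)&(Q[:,2]<52)&(abs(Q[:,0]-554)<40)&(Q[:,1]>290)&(Q[:,1]<370)]
y=np.array([.3024,.9532]); r=b[:,:2]-[509.3,187.5]; print(len(b),(r@y).min(),(r@y).max(),np.median(r@[.9532,-.3024]))
E
```

```text
4.6833 [554.15760222 332.56977925 161.67172815] [[ 2.97380990e-01  9.54758875e-01  1.93360456e-04]
 [ 9.54758775e-01 -2.97380845e-01 -5.60139211e-04]
 [-4.77296187e-04  3.51187345e-04 -9.99999824e-01]] [-21.1843704   35.8549057  -22.71389713 105.48147518  19.59209645
  42.53914786 -71.92326999]
150 109.36728495438541 168.64381370591073 -0.4145359103987816
```

View pics/s4.png

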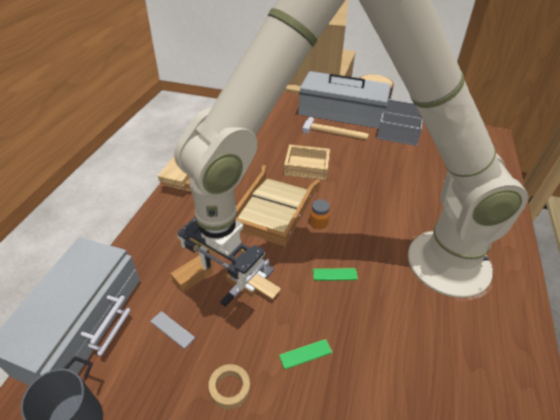

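View pics/w4.png

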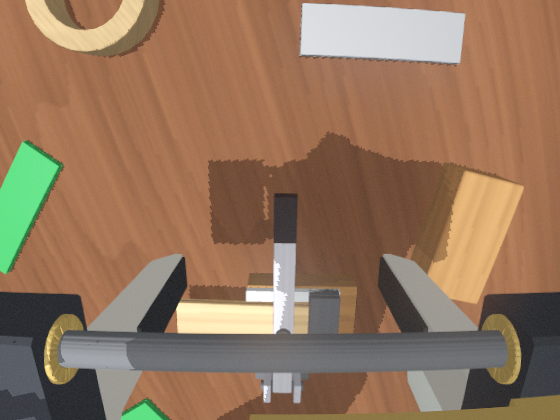

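Call:
servo_tool:
  series: "0 0 -0.031 0 0 0 0; 0 0 -0.031 0 0 0 0; 0 0 -0.031 0 0 0 0; 0 0 -0.031 0 0 0 0; 0 0 -0.031 0 0 0 0"

```text
time_s: 5.1
position: [555.1, 332.4, 46.2]
tool_rot: [[0.298, 0.954, 0.003], [0.954, -0.298, 0.001], [0.002, 0.002, -1.0]]
force: [0.4, -0.5, -0.8]
grip_width: 0.687
```

Call:
servo_tool:
  series: "0 0 0 0 0 0 -1; 0 0 0 0 0 0 -1; 0 0 0 0 0 0 -1; 0 0 0 0 0 0 -1; 0 0 0 0 0 0 -1"
  grip_force: 20

```text
time_s: 5.52
position: [554.8, 333.9, 46.7]
tool_rot: [[0.297, 0.955, 0.002], [0.955, -0.297, 0.001], [0.002, 0.002, -1.0]]
force: [0.1, -0.8, -1.2]
grip_width: 0.335
```

Call:
servo_tool:
  series: "0 0 0 0 0 0 -1; 0 0 0 0 0 0 -1; 0 0 0 0 0 0 -1; 0 0 0 0 0 0 -1; 0 0 0 0 0 0 -1"

```text
time_s: 5.93
position: [555.3, 333.5, 45.6]
tool_rot: [[0.297, 0.955, 0.002], [0.955, -0.297, 0.0], [0.001, 0.002, -1.0]]
force: [3.6, -1.2, 6.8]
grip_width: 0.169
```

```bash
python3 - <<'E'
import numpy as np
y=np.array([.3,.954]); r=151.5
p=None
for th in np.linspace(0,1.4,16):
    q=np.array([*(y*r*np.cos(th)),r*np.sin(th)])
    if p is not None: print(round(th,2),np.round((q-p)/750,4),np.round(np.linalg.norm(q-p),1))
    p=q
E
```

```text
0.09 [-0.0003 -0.0008  0.0188] 14.1
0.19 [-0.0008 -0.0025  0.0187] 14.1
0.28 [-0.0013 -0.0042  0.0183] 14.1
0.37 [-0.0018 -0.0058  0.0178] 14.1
0.47 [-0.0023 -0.0073  0.0172] 14.1
0.56 [-0.0028 -0.0088  0.0164] 14.1
0.65 [-0.0032 -0.0103  0.0155] 14.1
0.75 [-0.0036 -0.0116  0.0144] 14.1
0.84 [-0.004  -0.0128  0.0132] 14.1
0.93 [-0.0044 -0.0139  0.0119] 14.1
1.03 [-0.0047 -0.0149  0.0105] 14.1
1.12 [-0.005  -0.0158  0.009 ] 14.1
1.21 [-0.0052 -0.0165  0.0074] 14.1
1.31 [-0.0054 -0.0171  0.0058] 14.1
1.4 [-0.0055 -0.0176  0.0041] 14.1
```

Call:
servo_tool:
  series: "-0.0003 -0.0008 0.0188 0 0 0 -1; -0.0008 -0.0025 0.0187 0 0 0 -1; -0.0013 -0.0042 0.0183 0 0 0 -1; -0.0018 -0.0058 0.0178 0 0 0 -1; -0.0023 -0.0073 0.0172 0 0 0 -1"

```text
time_s: 6.35
position: [550.1, 317.7, 113.4]
tool_rot: [[0.297, 0.955, 0.001], [0.955, -0.297, 0.0], [0.0, 0.001, -1.0]]
force: [5.4, -1.4, -4.1]
grip_width: 0.171
```

Call:
servo_tool:
  series: "-0.0028 -0.0088 0.0164 0 0 0 -1; -0.0032 -0.0103 0.0155 0 0 0 -1; -0.0036 -0.0116 0.0144 0 0 0 -1; -0.004 -0.0128 0.0132 0 0 0 -1; -0.0044 -0.0139 0.0119 0 0 0 -1"

```text
time_s: 6.77
position: [536.1, 274.9, 167.0]
tool_rot: [[0.297, 0.955, 0.001], [0.955, -0.297, 0.001], [0.001, 0.001, -1.0]]
force: [4.9, -1.8, -4.2]
grip_width: 0.172
```

Call:
servo_tool:
  series: "-0.0047 -0.0149 0.0105 0 0 0 -1; -0.005 -0.0158 0.009 0 0 0 -1; -0.0052 -0.0165 0.0074 0 0 0 -1; -0.0054 -0.0171 0.0058 0 0 0 -1; -0.0055 -0.0176 0.0041 0 0 0 -1"

```text
time_s: 7.18
position: [516.2, 213.5, 194.8]
tool_rot: [[0.296, 0.955, 0.001], [0.955, -0.296, 0.001], [0.002, 0.001, -1.0]]
force: [4.0, 2.2, -1.1]
grip_width: 0.171
```

```bash
python3 - <<'E'
from h import *
snap('side','s5');s=manip.observe(); print(s['time_s'],s['position'],s['force'],s['grip_width'],s['qpos'])
E
```

```text
7.2333 [515.3330512 210.7170651 195.1948952] [-0.21720702 -0.34640753  9.06266494] 0.17113348671180073 [-10.30837576  28.24485693 -25.1125526  115.47857873  18.26492147
  40.04220175 -64.25523724]
```

View pics/s5.png

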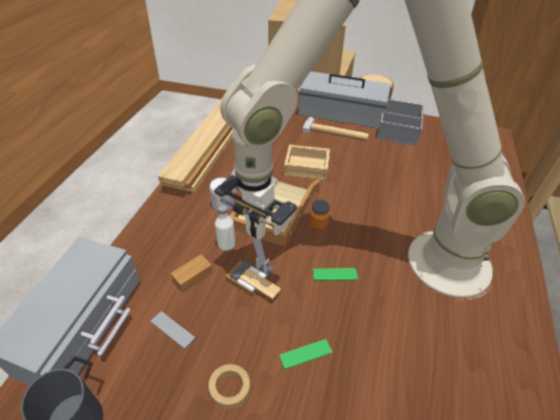

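Call:
servo_tool:
  series: "0 0 0 0 0 0 0.3; 0 0 0 0 0 0 0.3; 0 0 0 0 0 0 0.3; 0 0 0.03 0 0 0 0.3; 0 0 0.045 0 0 0 0.3"

```text
time_s: 7.65
position: [514.1, 213.0, 247.9]
tool_rot: [[0.295, 0.955, -0.007], [0.955, -0.295, -0.003], [-0.005, -0.006, -1.0]]
force: [-0.8, 0.8, 0.7]
grip_width: 0.48
```

Call:
servo_tool:
  series: "0 0 0.045 0 0 0 0.3; -0.015 0.01 0 0 0 0.0785 0.3; -0.015 0.014 0 0 0 0.0785 0.3; -0.015 0.014 0 0 0 0.0785 0.3; -0.015 0.014 0 0 0 0.0785 0.3"

```text
time_s: 8.07
position: [470.1, 253.0, 283.9]
tool_rot: [[-0.198, 0.98, -0.001], [0.98, 0.198, -0.001], [-0.001, -0.001, -1.0]]
force: [0.2, 1.1, -0.6]
grip_width: 0.649
```

Call:
servo_tool:
  series: "-0.015 0.014 -0.01 0 0 0.0785 0.3; 0 0 -0.03 0 0 0.0785 0.3; 0 0 -0.03 0 0 0.0785 0.3; 0 0 -0.03 0 0 0.0785 0.3; 0 0 -0.03 0 0 0.0785 0.3"

```text
time_s: 8.48
position: [459.2, 263.3, 185.3]
tool_rot: [[-0.728, 0.685, -0.001], [0.685, 0.728, -0.0], [0.0, -0.001, -1.0]]
force: [0.4, 0.2, -1.2]
grip_width: 0.645
```

```bash
python3 - <<'E'
from h import *
snap('wrist','w6');snap('side','s6');s=manip.observe(); print(s['time_s'],s['position'],s['tool_rot'],s['force'],s['grip_width'],s['qpos'])
P,im=cloud('side','s6'); Q=P.reshape(-1,3); C=im.reshape(-1,3).astype(int); ok=np.isfinite(Q).all(1); Q=Q[ok];C=C[ok]
x=np.array([.954,-.299]);y=np.array([.299,.954]); r=Q[:,:2]-[497.1,249]
b=(Q[:,2]>23)&(Q[:,2]<38)&(abs(r@y)<30)&(r@x>-90)&(r@x<-3); q=Q[b]; a=(q[:,:2]-[497.1,249])
print(b.sum(),np.percentile(a@x,[0,2,98]),np.percentile(a@y,[1,50,99]),np.median(q[:,2]))
b=(Q[:,2]>60)&(abs(r@x-30)<20)&(abs(r@y+40)<45); q=Q[b]; print(b.sum(), q[:,2].max())
for z in range(60,230,20):
    k=q[(q[:,2]>z)&(q[:,2]<z+20)]; print(z,len(k),np.median((k[:,:2]-[497.1,249])@y) if len(k) else '')
E
```

```text
8.5833 [458.13479208 261.95325814 183.39145137] [[-0.72566105  0.68802539 -0.00609069]
 [ 0.68804861  0.72565785 -0.00312918]
 [ 0.0022668  -0.00646142 -0.99997656]] [-0.34572478 -0.29935148  0.15254765] 0.652816304934434 [ -7.17802664  30.76719599 -40.82367014 118.76276331  30.14861474
  41.46529339 -20.89376885]
277 [-58.57007567 -57.95302959  -4.58783328] [-15.47985528   4.06491062  21.72884398] 32.89184975555975
22 200.97571777446296
60 10 -50.85061832818762
80 7 -47.04332898122989
100 0 
120 0 
140 0 
160 0 
180 4 -29.078504922989026
200 1 -23.371814479030075
220 0
```

View pics/s6.png

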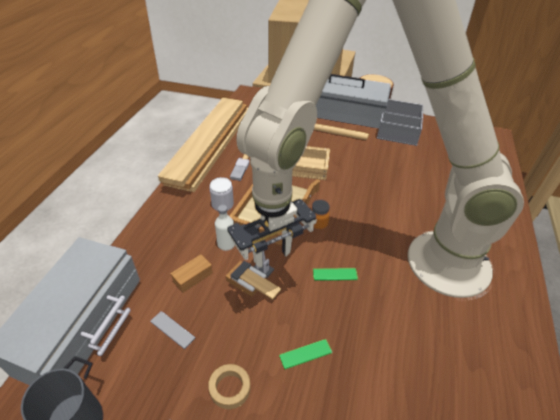

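View pics/w6.png

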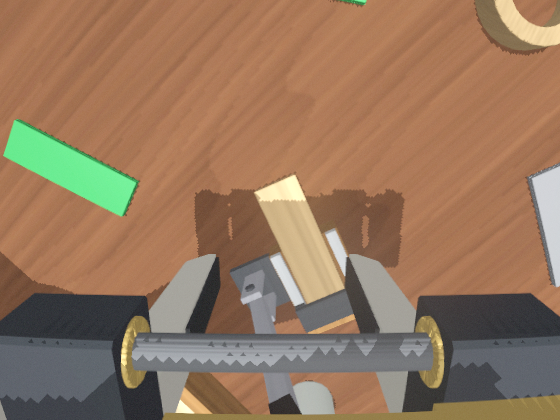

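```bash
cat > strip.py <<'E'
from h import *
import sys
f=sys.argv[1]
P,im=cloud('wrist',f); Q=P.reshape(-1,3); C=im.reshape(-1,3).astype(int); ok=np.isfinite(Q).all(1); Q=Q[ok];C=C[ok]
x=np.array([.954,-.299]);y=np.array([.299,.954]); r=Q[:,:2]-[497.1,249]
b=(Q[:,2]>26)&(Q[:,2]<38)&(abs(r@y)<35)&(r@x>-90)&(r@x<-6)&(C[:,0]>C[:,2]+40); q=Q[b].astype(np.float32)
print(b.sum(),cv2.minAreaRect(q[:,:2]),np.median(q[:,2])); a=q[:,:2]-[497.1,249]
print(np.percentile(a@x,[0,1,99]),np.percentile(a@y,[1,50,99]))
for lo in range(-60,-5,10):
    k=a[(a@x>lo)&(a@x<lo+10)]; 
    if len(k)>9: print(lo,len(k),np.percentile(k@y,[2,98]))
E
python3 strip.py w6; python3 strip.py w3
```

```text
Traceback (most recent call last):
  File "strip.py", line 7, in <module>
    print(b.sum(),cv2.minAreaRect(q[:,:2]),np.median(q[:,2])); a=q[:,:2]-[497.1,249]
                  ~~~~~~~~~~~~~~~^^^^^^^^^
cv2.error: OpenCV(4.12.0) /io/opencv/modules/imgproc/src/convhull.cpp:143: error: (-215:Assertion failed) total >= 0 && (depth == CV_32F || depth == CV_32S) in function 'convexHull'

Traceback (most recent call last):
  File "strip.py", line 7, in <module>
    print(b.sum(),cv2.minAreaRect(q[:,:2]),np.median(q[:,2])); a=q[:,:2]-[497.1,249]
                  ~~~~~~~~~~~~~~~^^^^^^^^^
cv2.error: OpenCV(4.12.0) /io/opencv/modules/imgproc/src/convhull.cpp:143: error: (-215:Assertion failed) total >= 0 && (depth == CV_32F || depth == CV_32S) in function 'convexHull'
```

```bash
sed -i 's/cv2.minAreaRect(q\[:,:2\])/cv2.minAreaRect(np.ascontiguousarray(q[:,:2]))/' strip.py
python3 strip.py w6; python3 strip.py w3
```

```text
2785 ((467.4126281738281, 260.7900390625), (36.312686920166016, 52.43649673461914), 71.15562438964844) 32.961643
[-58.44695768 -57.6927462   -6.60331473] [-15.27666465   2.67750259  20.26607769]
-60 485 [-14.15608906  20.39905876]
-50 546 [-14.42640474  20.20150919]
-40 529 [-14.70766402  19.95083939]
-30 517 [-15.03656092  19.65910163]
-20 506 [-15.27821312  19.35757539]
-10 202 [-15.35448899  18.94783744]
1291 ((466.8659973144531, 260.14154052734375), (34.4095344543457, 52.73295211791992), 70.5715560913086) 33.0528
[-58.89914402 -58.09129393  -6.6250063 ] [-15.95326215   1.5943388   19.04456075]
-60 216 [-14.76433336  19.41093675]
-50 243 [-15.05744007  19.05097037]
-40 244 [-15.45123408  18.74431031]
-30 244 [-15.79019714  18.38072687]
-20 246 [-16.15532747  18.10213424]
-10 98 [-16.38928561  17.84291038]
```

Call:
servo_tool:
  series: "0.0012 0.0003 -0.02 0 0 0.0695 0.3; 0.001 0.0002 -0.02 0 0 0.0695 0.3; 0 0 -0.02 0 0 0.0695 0.3; 0 0 -0.02 0 0 0.0695 0.3; 0 0 -0.03 0 0 0 0.3"

```text
time_s: 9.0
position: [462.5, 264.1, 105.1]
tool_rot: [[-0.948, 0.318, 0.002], [0.318, 0.948, 0.001], [-0.001, 0.001, -1.0]]
force: [0.8, 0.2, -0.2]
grip_width: 0.648
```

Call:
servo_tool:
  series: "0 0 -0.025 0 0 0 0.2; 0 0 -0.024 0 0 0 0.2; 0 0 -0.024 0 0 0 0.2; 0 0 0 0 0 0 0.2; 0 0 0 0 0 0 0"

```text
time_s: 9.42
position: [461.6, 263.8, 49.8]
tool_rot: [[-0.947, 0.322, -0.0], [0.322, 0.947, -0.001], [-0.0, -0.001, -1.0]]
force: [0.2, 0.5, 0.1]
grip_width: 0.565
```

Call:
servo_tool:
  series: "-0.001 -0.0016 -0.005 0 0 0 0.2; 0 0 0 0 0 0 -1; 0 0 0 0 0 0 -1; 0 0 0 0 0 0 -1; 0 0 0 0 0 0 -1"
  grip_force: 25

```text
time_s: 9.83
position: [461.2, 262.4, 46.2]
tool_rot: [[-0.947, 0.32, 0.001], [0.32, 0.947, 0.0], [-0.001, 0.001, -1.0]]
force: [0.3, -0.1, 0.2]
grip_width: 0.381
```

Call:
servo_tool:
  series: "0 0 0 0 0 0 -1; 0 0 0 0 0 0 -1; 0 0 0 0 0 0 -1; 0 0 0 0 0 0 -1; 0 0 0 0 0 0 -1"

```text
time_s: 10.25
position: [461.1, 262.4, 45.7]
tool_rot: [[-0.947, 0.32, 0.0], [0.32, 0.947, 0.0], [-0.0, 0.0, -1.0]]
force: [1.0, 0.2, 2.7]
grip_width: 0.385
```

Call:
servo_tool:
  series: "-0.012 0.004 0 0 0 0 -1; -0.02 0.0067 0 0 0 0 -1; -0.02 0.0067 0 0 0 0 -1; -0.02 0.0067 0 0 0 0 -1; -0.02 0.0067 0 0 0 0 -1"

```text
time_s: 10.67
position: [391.1, 285.5, 45.5]
tool_rot: [[-0.947, 0.32, -0.0], [0.32, 0.947, -0.0], [0.0, -0.0, -1.0]]
force: [-0.1, -0.2, -0.3]
grip_width: 0.378
```

```bash
python3 - <<'E'
from h import *
snap('side','s7');snap('wrist','w7');s=manip.observe(); print(s['time_s'],s['position'],s['force'],s['grip_width'],s['qpos'])
E
```

```text
10.7667 [389.46516003 286.36886666  45.69390604] [ 0.37393271  0.08456392 -0.73121626] 0.38385973620843605 [-21.84377943  40.69706852 -30.73579843 129.91146243  56.13855492
  23.58407971 -28.3512747 ]
```

View pics/s7.png

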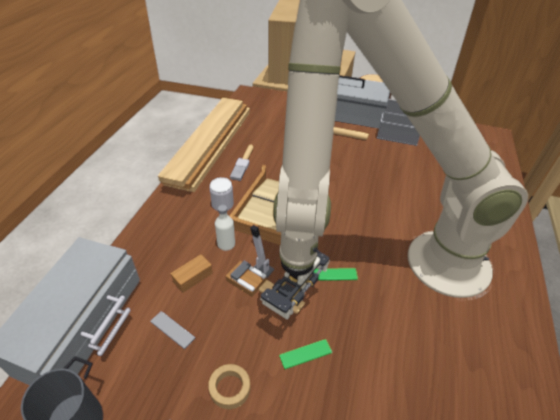

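View pics/w7.png

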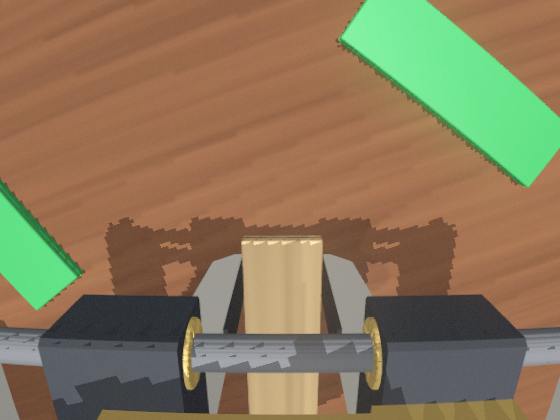

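```bash
python3 - <<'E'
from h import *
P,im=cloud('wrist','w7'); s=np.load('pics/w7.npz')
L=(P-s['p'])@s['R']  # tool coords
k=L[225:330,245:320]; z=k[...,2]; 
q=k[np.isfinite(z)&(z<24)&(z>5)]; print(len(q),np.percentile(q,[1,50,99],axis=0).round(1))
q=q[q[:,0]>15]; print(np.polyfit(q[:,0],q[:,2],1))
for a in range(10,30,4):
    j=q[(q[:,0]>a)&(q[:,0]<a+4)]; print(a,np.percentile(j[:,1],[2,98]) if len(j)>5 else 0)
E
```

```text
7078 [[-25.5 -17.4  11.9]
 [ -1.   -0.7  13.3]
 [ 19.5  16.1  19.1]]
[ 0.84805084 -0.69697952]
10 0
14 [-16.53267032  15.1531648 ]
18 [-16.47348947  15.32383204]
22 0
26 0
```

Call:
servo_tool:
  series: "0 0 0.04 0 0 0 -1; 0 0 0.05 0 0 0 -1; 0 0 0.05 0 0 0 -1; 0 0 0.05 0 0 0 -1; 0 0 0.05 0 0 0 -1"

```text
time_s: 11.18
position: [391.8, 284.8, 227.2]
tool_rot: [[-0.948, 0.32, -0.002], [0.32, 0.948, -0.0], [0.002, -0.001, -1.0]]
force: [1.7, -1.0, -0.3]
grip_width: 0.381
```

Call:
servo_tool:
  series: "0.02 0 0.045 0 0 0 -1; 0.02 -0.048 0 0 0 0.0733 -1; 0.02 -0.048 0 0 0 0.0733 -1; 0.02 -0.048 0 0 0 0.0733 -1; 0.02 -0.048 0 0 0 0.0733 -1"

```text
time_s: 11.6
position: [467.6, 139.1, 259.7]
tool_rot: [[-0.99, -0.14, 0.0], [-0.14, 0.99, -0.0], [-0.0, -0.0, -1.0]]
force: [0.6, 0.9, -0.3]
grip_width: 0.382
```

Call:
servo_tool:
  series: "0.002 -0.053 0 0 0 0 -1; 0.002 -0.053 0 0 0 0 -1; 0.002 -0.053 0 0 0 0 -1; 0 -0.053 0 0 0 0 -1; 0 -0.053 0 0 0 0 -1"

```text
time_s: 12.02
position: [471.0, -60.1, 259.3]
tool_rot: [[-0.991, -0.134, -0.001], [-0.134, 0.991, 0.0], [0.001, 0.0, -1.0]]
force: [0.9, 0.8, -1.0]
grip_width: 0.385
```

Call:
servo_tool:
  series: "0 -0.053 0 0 0 0 -1; 0 -0.053 0 0 0 0 -1; 0 -0.053 0 0 0 0 -1; 0 -0.053 0 0 0 0 -1; 0 -0.053 0 0 0 0 -1"

```text
time_s: 12.43
position: [470.4, -259.1, 259.3]
tool_rot: [[-0.991, -0.134, -0.001], [-0.134, 0.991, 0.0], [0.001, 0.0, -1.0]]
force: [1.3, 0.3, -1.3]
grip_width: 0.387
```

Call:
servo_tool:
  series: "0 -0.05 -0.01 0 0 0 -1; 0 0 -0.03 0 0 0 -1; 0 0 -0.05 0 0 0 -1; 0 0 -0.03 0 0 0 -1; 0 0 0 0 0 0 -1"

```text
time_s: 12.85
position: [468.5, -294.1, 165.2]
tool_rot: [[-0.991, -0.134, -0.006], [-0.134, 0.991, 0.004], [0.006, 0.004, -1.0]]
force: [-0.3, 0.0, -0.3]
grip_width: 0.385
```

```bash
python3 - <<'E'
from h import *
snap('wrist','w8');snap('scene','c8');s=manip.observe(); print(s['time_s'],s['position'],s['tool_rot'],s['force'],s['grip_width'],s['qpos'])
E
```

```text
12.95 [ 471.14979928 -293.62191964  169.35950632] [[-9.90856745e-01 -1.34912937e-01 -1.18748164e-03]
 [-1.34914466e-01  9.90856372e-01  1.31777852e-03]
 [ 9.98838382e-04  1.46593819e-03 -9.99998427e-01]] [0.08228496 0.66638261 0.39579211] 0.383429272181289 [ 62.96358205  39.01641167 -56.16814672 115.71261554  43.53908683
  49.28138166  79.65362729]
```

View pics/c8.png

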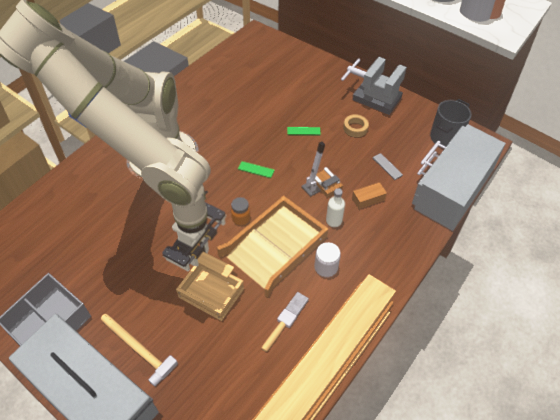

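View pics/w8.png

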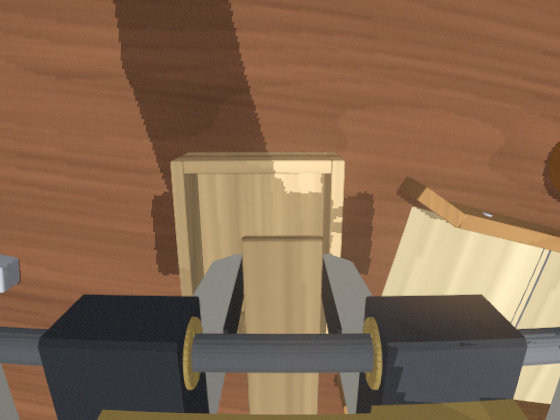

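```bash
python3 - <<'E'
from h import *
P,im=cloud('wrist','w8'); 
a=np.radians(97.8);X=np.array([np.cos(a),np.sin(a)]);Y=np.array([-np.sin(a),np.cos(a)])
k=P[145:182,170:350].reshape(-1,3); k=k[np.isfinite(k).all(1)&(k[:,2]>40)&(k[:,2]<60)]; r=k[:,:2]-[504.9,-307]
print(len(k),np.percentile(r@Y,[1,50,99]),np.percentile(r@X,[0.5,99.5]),np.median(k[:,2]))
s=manip.observe(); r=s['position'][:2]-np.array([504.9,-307]); print('tcp',r@X,r@Y)
E
```

```text
2815 [60.86546889 71.03559979 75.40631885] [-58.88535035  59.24171301] 50.81746304765494
tcp 17.83473203384579 31.622324642149053
```

Call:
servo_tool:
  series: "-0.005 -0.01 -0.01 0 0 0 -1; -0.0049 -0.01 -0.03 0 0 0 -1; 0 0 -0.04 0 0 0 -1; 0 0 -0.04 0 0 0 -1; 0 0 0 0 0 0 -1"

```text
time_s: 13.37
position: [462.2, -309.2, 76.5]
tool_rot: [[-0.991, -0.134, -0.003], [-0.134, 0.991, 0.001], [0.003, 0.002, -1.0]]
force: [-1.0, 0.5, -0.2]
grip_width: 0.387
```

Call:
servo_tool:
  series: "0 0 -0.02 0 0 0 -1; 0 0 -0.02 0 0 0 -1; 0 0 -0.01 0 0 0 -1; 0 0 -0.008 0 0 0 -1; 0 0 0 0 0 0 -1"

```text
time_s: 13.78
position: [464.2, -308.9, 36.3]
tool_rot: [[-0.991, -0.135, 0.0], [-0.135, 0.991, -0.0], [-0.0, -0.001, -1.0]]
force: [-0.4, -0.1, -0.2]
grip_width: 0.382
```

Call:
servo_tool:
  series: "0 0 -0.005 0 0 0 -1; 0 0 0 0 0 0 -1; 0 0 0 0 0 0 0; 0 0 0 0 0 0 0; 0 0 0 0 0 0 0"

```text
time_s: 14.2
position: [464.1, -308.6, 32.5]
tool_rot: [[-0.991, -0.135, 0.0], [-0.135, 0.991, -0.0], [-0.0, -0.0, -1.0]]
force: [0.1, -0.0, -0.4]
grip_width: 0.496
```

Call:
servo_tool:
  series: "0 0 0.005 0 0 0 0; 0 0 0.02 0 0 0 0; 0 0 0.04 0 0 0 0; 0 0 0.04 0 0 0 0; 0 0 0 0 0 0 0"

```text
time_s: 14.62
position: [466.0, -308.7, 115.6]
tool_rot: [[-0.991, -0.135, 0.005], [-0.135, 0.991, -0.003], [-0.005, -0.003, -1.0]]
force: [1.0, -0.1, 0.1]
grip_width: 0.5
```

```bash
python3 - <<'E'
from h import *
snap('wrist','w9');s=manip.observe(); print(s['time_s'],s['position'],s['force'],s['grip_width'],s['qpos'])
snap('side','s9')
E
```

```text
14.6667 [ 465.25356766 -309.00396283  113.61877305] [-0.67469355 -0.44550498 -0.8555141 ] 0.4972262045299597 [ 61.35631336  42.70025971 -51.47694223 117.87369157  49.85626885
  44.03767846  76.08621783]
```

View pics/w9.png

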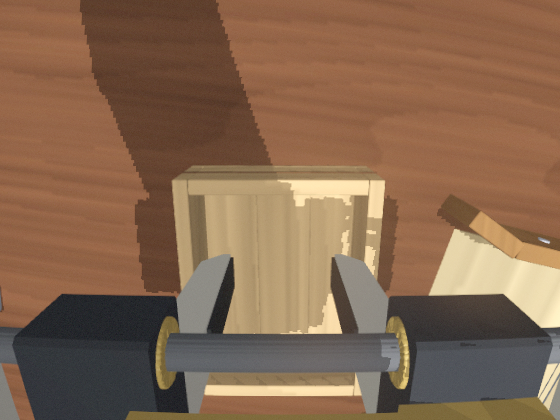

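View pics/s9.png

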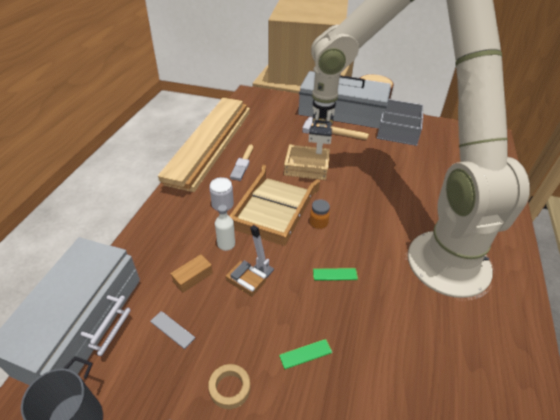

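Call:
servo_tool:
  series: "0.021 -0.0236 0 0 0 0 -0.35; 0.021 -0.0236 0 0 0 0 -0.35; 0.021 -0.0236 0 0 0 0 -0.35; 0 0 0 0 0 0 -0.35; 0 0 0 0 0 0 -0.35"

```text
time_s: 15.13
position: [511.0, -361.9, 109.4]
tool_rot: [[-0.991, -0.134, -0.001], [-0.134, 0.991, 0.001], [0.001, 0.001, -1.0]]
force: [-0.4, -0.4, -0.2]
grip_width: 0.33
```

```bash
cat > rim.py <<'E'
from h import *
import sys
P,im=cloud('wrist',sys.argv[1]); Q=P.reshape(-1,3);ok=np.isfinite(Q).all(1);Q=Q[ok]
s=np.load('pics/'+sys.argv[1]+'.npz')
c=np.array(eval(sys.argv[2])); q=Q[(abs(Q[:,0]-c[0])<105)&(abs(Q[:,1]-c[1])<105)&(Q[:,2]>44)&(Q[:,2]<56)]
L=(q-s['p'])@s['R']; q=q[~((L[:,2]>-200)&(abs(L[:,0])<12)&(abs(L[:,1])<70))]
print(len(q),cv2.minAreaRect(np.ascontiguousarray(q[:,:2].astype(np.float32))))
E
python3 - <<'E'
from h import *
snap('wrist','w10');s=manip.observe(); print(s['time_s'],s['position'],s['tool_rot'][:2,1],s['grip_width'])
E
python3 rim.py w10 "[505,-307]"; python3 rim.py w9 "[505,-307]"
```

```text
15.1833 [ 510.44838685 -361.01525879  109.64987456] [-0.13475501  0.99087775] 0.3215435703503805
9890 ((496.2574768066406, -307.9413757324219), (133.06056213378906, 120.13431549072266), 7.693670749664307)
7818 ((504.74139404296875, -307.1810302734375), (150.78916931152344, 120.39817810058594), 7.692484378814697)
```

View pics/w10.png

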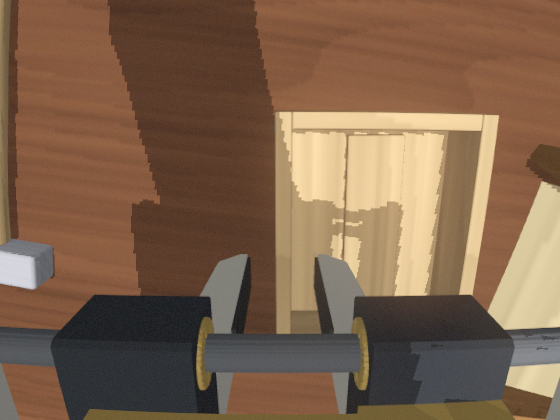

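Call:
servo_tool:
  series: "0.0026 -0.0013 -0.02 0 0 0 -0.35; 0 0 -0.03 0 0 0 -0.35; 0 0 -0.025 0 0 0 -0.35; 0 0 -0.012 0 0 0 -0.35; 0 0 0 0 0 0 -0.6"

```text
time_s: 15.6
position: [511.6, -361.4, 43.0]
tool_rot: [[-0.991, -0.136, -0.003], [-0.136, 0.991, 0.002], [0.003, 0.003, -1.0]]
force: [-0.2, -0.4, -0.4]
grip_width: 0.288
```

Call:
servo_tool:
  series: "0 0 0 0 0 0 -1; 0 0 0 0 0 0 -1; 0 0 0 0 0 0 -1; 0 0 0 0 0 0 -1; 0 0 0 0 0 0 -1"
  grip_force: 30

```text
time_s: 16.02
position: [513.6, -362.4, 46.5]
tool_rot: [[-0.991, -0.135, 0.001], [-0.135, 0.991, -0.0], [-0.001, -0.0, -1.0]]
force: [0.1, 2.7, 4.2]
grip_width: 0.094
```

Call:
servo_tool:
  series: "0.004 0.002 0 0 0 -0.0245 -1; 0.004 0.002 0 0 0 -0.0245 -1; 0.004 0.002 0 0 0 -0.0245 -1; 0.004 0.002 0 0 0 -0.0245 -1; 0.0035 0.002 0 0 0 -0.0245 -1"

```text
time_s: 16.43
position: [526.2, -356.6, 46.4]
tool_rot: [[-0.998, 0.06, -0.003], [0.06, 0.998, -0.003], [0.003, -0.003, -1.0]]
force: [-9.1, -3.7, 10.4]
grip_width: 0.097
```

Call:
servo_tool:
  series: "0.001 0.008 0 0 0 -0.0245 -1; 0.001 0.01 0 0 0 0 -1; 0 0 0 0 0 0 -1; 0 0 0 0 0 0 -1; 0 0 0 0 0 0 -1"

```text
time_s: 16.85
position: [529.5, -341.5, 46.5]
tool_rot: [[-0.995, 0.095, 0.001], [0.095, 0.995, -0.0], [-0.001, -0.0, -1.0]]
force: [-2.4, 0.9, 7.1]
grip_width: 0.1
```

```bash
python3 - <<'E'
from h import *
snap('wrist','w11');snap('scene','c11');s=manip.observe(); print(s['time_s'],s['position'],s['tool_rot'][:2,1],s['grip_width'],s['force'])
E
python3 rim.py w11 "[515,-285]"
```

```text
16.95 [ 529.52428221 -341.54466678   46.4644889 ] [0.09509749 0.99546795] 0.09411012838448586 [-2.21535972  1.72709987  7.54573838]
18065 ((531.3148803710938, -286.36572265625), (120.62907409667969, 146.6073760986328), 84.91426086425781)
```

View pics/w11.png

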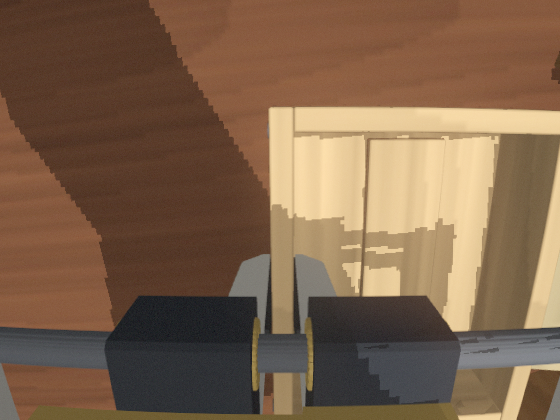

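View pics/c11.png

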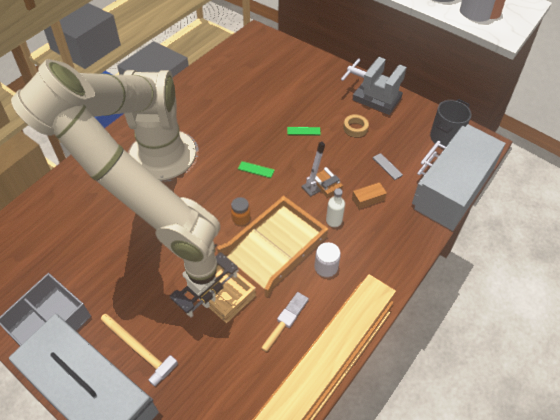

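```bash
python3 - <<'E'
from h import *
P,im=cloud('wrist','w11'); u=np.array([.0941,.9956]);v=np.array([-.9956,.0941]);o=np.array([552.5,-72])
k=P[100:140,270:560].reshape(-1,3); k=k[np.isfinite(k).all(1)&(k[:,2]>44)&(k[:,2]<56)]; r=k[:,:2]-o
print(len(k),np.percentile(r@v,[50,98,99.5]),np.percentile(r@u,[.5,99.5]))
# edges slope
a=r@u;b=r@v
E=[(c,np.percentile(b[(a>c)&(a<c+10)],99)) for c in range(-270,-160,10) if ((a>c)&(a<c+10)).sum()>20]; print(E)
k=P[130:420,265:300].reshape(-1,3); k=k[np.isfinite(k).all(1)&(k[:,2]>44)&(k[:,2]<56)]; r=k[:,:2]-o;a=r@u;b=r@v
print([(c,len(a[(b>c)&(b<c+10)]),np.percentile(a[(b>c)&(b<c+10)],[2,98]).round(1)) for c in range(0,70,10) if ((b>c)&(b<c+10)).sum()>20])
r=manip.observe()['position'][:2]-o; print('tcp',r@u,r@v)
E
```

```text
7542 [69.45654963 73.91095042 74.15491474] [-275.24420054 -165.53447409]
[(-270, np.float64(73.8262658968306)), (-260, np.float64(73.90248344214321)), (-250, np.float64(73.953952599857)), (-240, np.float64(73.763524321356)), (-230, np.float64(73.9079247587176)), (-220, np.float64(74.07222792741625)), (-210, np.float64(74.20789255558302)), (-200, np.float64(74.18648963244364)), (-190, np.float64(74.17204010430349)), (-180, np.float64(74.15603476688102)), (-170, np.float64(74.1381263370416))]
[(0, 681, array([-278. , -264.7])), (10, 526, array([-275.7, -267. ])), (20, 557, array([-275.6, -267.1])), (30, 594, array([-275.5, -267.2])), (40, 629, array([-275.8, -267.2])), (50, 656, array([-275.7, -267.3])), (60, 413, array([-276., -266.]))]
tcp -270.52068529197896 -2.4895285152643556
```

Call:
servo_tool:
  series: "0 0 0 0 0 0 -0.4; 0 0 0 0 0 0 -0.4; 0 0 0 0 0 0 -0.4; 0 0 0.02 0 0 0 -0.4; 0 0 0.045 0 0 0 -0.4"

```text
time_s: 17.37
position: [527.3, -341.0, 92.1]
tool_rot: [[-0.995, 0.095, -0.005], [0.095, 0.995, 0.003], [0.005, 0.003, -1.0]]
force: [0.1, -0.6, -0.4]
grip_width: 0.296
```

Call:
servo_tool:
  series: "0 0 0.035 0 0 -0.0785 0; -0.003 -0.02 0 0 0 -0.0785 1; -0.003 -0.02 0 0 0 -0.0785 1; -0.002 -0.011 0 0 0 -0.0785 1; 0 0 0 0 0 -0.0785 1"

```text
time_s: 17.78
position: [522.5, -382.5, 121.6]
tool_rot: [[-0.751, 0.66, 0.0], [0.66, 0.751, -0.001], [-0.001, -0.001, -1.0]]
force: [-0.2, -0.8, -0.0]
grip_width: 0.613
```

Call:
servo_tool:
  series: "0 0 0 0 0 -0.0785 1; 0 0 0 0 0 -0.0785 1; 0 0 0 0 0 -0.0785 1; 0 0 0 0 0 -0.0785 1; 0 0 0 0 0 -0.0785 1"

```text
time_s: 18.2
position: [523.5, -379.7, 121.7]
tool_rot: [[-0.234, 0.972, 0.001], [0.972, 0.234, 0.0], [-0.0, 0.001, -1.0]]
force: [0.3, 0.5, 0.8]
grip_width: 0.967
```

Call:
servo_tool:
  series: "0 0 0 0 0 -0.0785 1; 0 0 0 0 0 -0.0785 1; 0 0 0 0 0 -0.058 1; 0 0 0 0.077 -0.0073 0 1; 0 0 0 0.077 -0.0073 0 1"

```text
time_s: 18.62
position: [526.6, -375.5, 123.9]
tool_rot: [[0.084, 0.996, 0.025], [0.966, -0.087, 0.244], [0.245, 0.003, -0.97]]
force: [-0.7, -0.5, -1.8]
grip_width: 0.999
```

```bash
python3 - <<'E'
from h import *
snap('wrist','w12');s=manip.observe(); print(s['time_s'],s['position'],s['tool_rot'],s['grip_width'],s['force'],s['qpos'])
u=np.array([.0941,.9956]);v=np.array([-.9956,.0941]);o=np.array([552.5,-72]); r=s['position'][:2]-o; print(r@u,r@v)
E
```

```text
18.6667 [ 522.29232952 -384.03024528  120.92201987] [[ 9.68849999e-02  9.94967097e-01  2.55689655e-02]
 [ 9.62949820e-01 -1.00201510e-01  2.50374321e-01]
 [ 2.51676261e-01  3.64114639e-04 -9.67811411e-01]] 0.9973840812397082 [-1.13133493 -6.25930803 -1.75852597] [ 59.00514584  44.89770112 -35.74825509 100.40327022  15.04674453
  48.12220836  14.07108356]
-313.4998539960946 0.7127106531546843
```

View pics/w12.png

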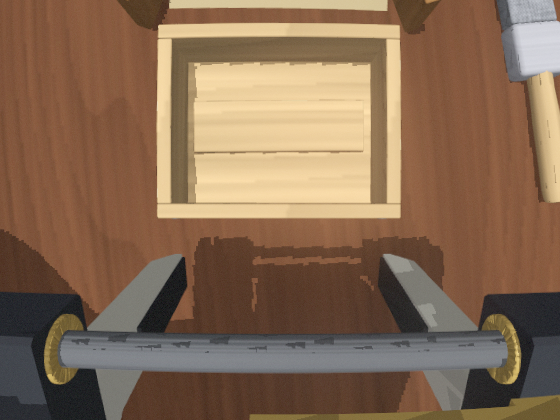

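Call:
servo_tool:
  series: "0 0 -0.03 0 0 0 1; 0 0 -0.035 0 0 0 1; 0 0 -0.03 0 0 0 1; 0 0 -0.017 0 0 0 1; 0 0 0 0 0 0 1"

```text
time_s: 19.08
position: [522.0, -379.2, 34.6]
tool_rot: [[0.093, 0.995, 0.02], [0.966, -0.095, 0.242], [0.243, -0.003, -0.97]]
force: [-0.9, -0.5, -0.5]
grip_width: 0.998
```

```bash
cat > st.py <<'E'
from h import *
s=manip.observe(); u=np.array([.0941,.9956]);v=np.array([-.9956,.0941]);o=np.array([552.5,-72]); r=s['position'][:2]-o; print(s['time_s'],s['position'].round(1),'u',(r@u).round(1),'v',(r@v).round(1),s['force'].round(1))
E
python3 st.py
```

```text
19.0833 [ 522.  -379.2   34.6] u -308.7 v 1.4 [-0.9 -0.5 -0.5]
```

Call:
servo_tool:
  series: "0.0015 0.0159 0 0 0 0 1; 0.0015 0.0159 0 0 0 0 1; 0.0015 0.0159 0 0 0 0 1; 0.0015 0.0159 0 0 0 0 1; 0.0015 0.0159 0 0 0 0 1"

```text
time_s: 19.5
position: [529.6, -319.5, 37.8]
tool_rot: [[0.092, 0.995, 0.024], [0.967, -0.095, 0.238], [0.239, 0.001, -0.971]]
force: [-0.8, -6.8, 3.0]
grip_width: 1.001
```

Call:
servo_tool:
  series: "0.0015 0.0159 0 0 0 0 1; 0.0015 0.0159 0 0 0 0 1; 0.0015 0.0159 0 0 0 0 1; 0.0015 0.0159 0 0 0 0 1; 0.0015 0.0159 0 0 0 0 1"

```text
time_s: 19.92
position: [535.2, -260.7, 37.6]
tool_rot: [[0.093, 0.995, 0.024], [0.967, -0.096, 0.237], [0.238, 0.002, -0.971]]
force: [0.1, -6.9, 3.4]
grip_width: 1.001
```

```bash
python3 st.py; python3 -c "
from h import *
snap('wrist','w13')"
```

```text
19.9167 [ 535.2 -260.7   37.6] u -189.5 v -0.5 [ 0.1 -6.9  3.4]
```

View pics/w13.png

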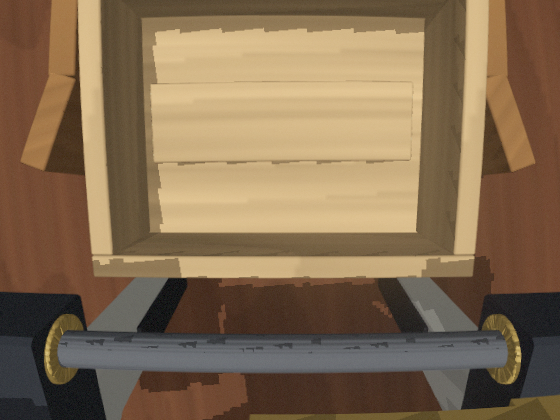

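Call:
servo_tool:
  series: "0.0015 0.0159 0 0 0 0 1; 0.0015 0.0159 0 0 0 0 1; 0.0015 0.0159 0 0 0 0 1; 0.0015 0.0159 0.001 0 0 0 1; 0.0015 0.0159 0.0025 0 0 0 1"

```text
time_s: 20.38
position: [540.1, -201.6, 39.6]
tool_rot: [[0.094, 0.995, 0.023], [0.967, -0.096, 0.237], [0.238, 0.0, -0.971]]
force: [-1.6, -13.3, 6.9]
grip_width: 1.001
```

Call:
servo_tool:
  series: "0.0015 0.0159 0.0034 0 0 0 1; 0.0015 0.0159 0.0034 0 0 0 1; 0.0015 0.0159 0.0034 0 0 0 1; 0.0015 0.0159 0.0034 0 0 0 1; 0.0015 0.0159 0.0034 0 0 0 1"

```text
time_s: 20.8
position: [545.7, -141.6, 52.5]
tool_rot: [[0.094, 0.995, 0.023], [0.966, -0.096, 0.238], [0.239, -0.0, -0.971]]
force: [-1.3, -8.2, 2.7]
grip_width: 1.0
```

```bash
python3 st.py; python3 -c "
from h import *
snap('wrist','w14');snap('side','s14')"
```

```text
20.8 [ 545.7 -141.6   52.5] u -69.9 v 0.2 [-1.3 -8.2  2.7]
```

View pics/w14.png

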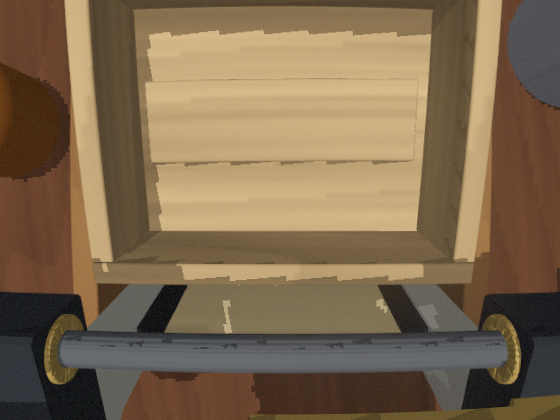

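View pics/s14.png

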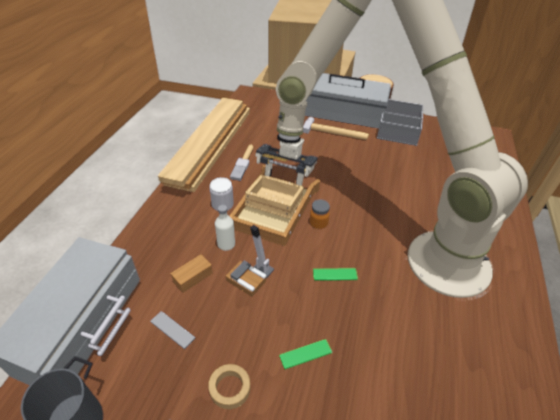

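Call:
servo_tool:
  series: "0.0013 0.0133 0.004 0 0 0 1; 0.0013 0.0133 0.004 0 0 0 1; 0.0013 0.0133 0.004 0 0 0 1; 0.0013 0.0133 0.002 0 0 0 1; 0.0013 0.0133 0 0 0 0 1"

```text
time_s: 21.32
position: [550.7, -90.3, 62.8]
tool_rot: [[0.093, 0.995, 0.023], [0.966, -0.095, 0.24], [0.241, -0.0, -0.971]]
force: [-0.6, -2.1, -3.8]
grip_width: 0.999
```

```bash
python3 st.py; python3 -c "
from h import *
snap('wrist','w15')"
```

```text
21.3167 [550.7 -90.3  62.8] u -18.4 v 0.1 [-0.6 -2.1 -3.8]
```

View pics/w15.png

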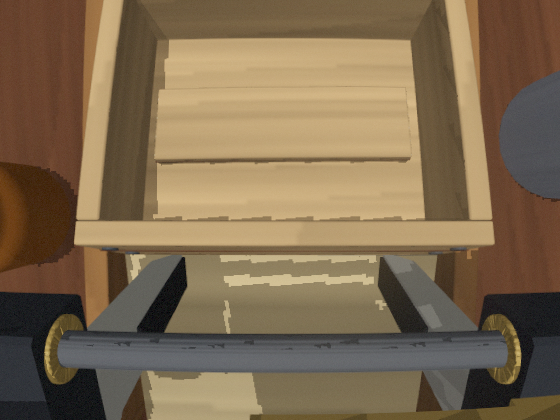

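Call:
servo_tool:
  series: "0.0005 0.006 0 0 0 0 1; 0.0005 0.006 0 0 0 0 1; 0.0004 0.004 0 0 0 0 1; 0 0 0 0 0 0 1; 0 0 0 0 0 0 1"

```text
time_s: 21.78
position: [551.7, -79.2, 62.5]
tool_rot: [[0.093, 0.995, 0.023], [0.966, -0.095, 0.24], [0.241, -0.0, -0.971]]
force: [-0.5, -0.6, -0.2]
grip_width: 1.001
```

```bash
python3 st.py; python3 -c "
from h import *
snap('wrist','w16')
P,im=cloud('wrist','w16');u=np.array([.0941,.9956]);v=np.array([-.9956,.0941]);o=np.array([552.5,-72])
k=P.reshape(-1,3);k=k[np.isfinite(k).all(1)];r=k[:,:2]-o;a=r@u;b=r@v
for c in range(-20,140,5):
    m=(abs(b)<30)&(a>c)&(a<c+5); print(c,m.sum(),np.percentile(k[m,2],[5,50,95]).round(1) if m.sum()>5 else '')
"
```

```text
21.7833 [551.7 -79.2  62.5] u -7.3 v 0.1 [-0.5 -0.6 -0.2]
-20 989 [22.1 23.2 24.4]
-15 1019 [23.2 24.2 25.3]
-10 2286 [ 24.5 151.1 153.3]
-5 3659 [ 25.2 143.9 145.3]
0 8371 [141.  144.1 145.6]
5 1052 [64.8 65.9 67.1]
10 1784 [65.1 66.1 67.1]
15 2477 [21.4 39.2 66.3]
20 1145 [20.9 22.1 23.2]
25 1030 [21.  22.1 23.2]
30 1144 [21.  22.1 23.1]
35 1080 [21.  22.1 23.1]
40 1090 [21.  22.1 23.1]
45 1133 [21.  22.1 23.1]
50 1316 [21.7 29.7 31.1]
55 1205 [29.1 30.1 31.1]
60 1193 [29.1 30.1 31.1]
65 1204 [29.  30.1 31.2]
70 1190 [29.1 30.1 31.2]
75 1208 [29.  30.1 31.1]
80 1190 [29.  30.1 31.2]
85 629 [21.4 29.2 30.6]
90 1085 [21.  22.  23.2]
95 1081 [21.  22.1 23.1]
100 1080 [21.  22.  23.2]
105 1085 [21.  22.1 23.2]
110 1074 [21.  22.1 23.2]
115 5304 [21.8 41.3 58.2]
120 0 
125 0 
130 0 
135 0
```

View pics/w16.png

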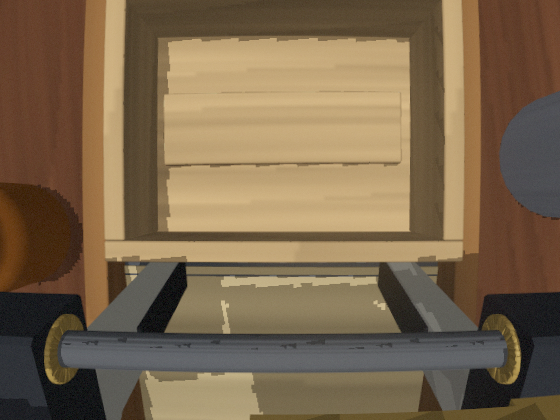

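Call:
servo_tool:
  series: "-0.001 -0.012 0.003 0 0 0 1; -0.002 -0.02 0.01 0 0 0 1; -0.002 -0.02 0.04 0 0 0 1; -0.002 -0.02 0.04 0 0 0 1; -0.002 -0.02 0.045 0 0 0 1"

```text
time_s: 22.25
position: [544.0, -149.8, 166.6]
tool_rot: [[0.094, 0.995, 0.021], [0.966, -0.096, 0.24], [0.241, -0.002, -0.97]]
force: [0.6, -0.9, -0.8]
grip_width: 1.002
```

Call:
servo_tool:
  series: "-0.002 -0.03 0.03 0 0 0 1; -0.002 -0.04 0.03 0 0 0 1; -0.002 -0.04 0.03 0 0 0 1; 0 0 0 0 0 0 1; 0 0 0 0 0 0 1"

```text
time_s: 22.67
position: [540.3, -234.0, 234.5]
tool_rot: [[0.097, 0.995, 0.026], [0.966, -0.1, 0.238], [0.239, 0.002, -0.971]]
force: [-0.2, 0.4, 0.9]
grip_width: 1.0
```

```bash
python3 st.py; python3 - <<'E'
from h import *
snap('wrist','w17');snap('scene','c17');snap('side','s17')
P,im=cloud('wrist','w17');u=np.array([.0941,.9956]);v=np.array([-.9956,.0941]);o=np.array([552.5,-72])
k=P.reshape(-1,3);k=k[np.isfinite(k).all(1)];r=k[:,:2]-o;a=r@u;b=r@v
m=(abs(b)<82)&(a>-40)&(a<131)&(k[:,2]>58)&(k[:,2]<72);print(m.sum(),cv2.minAreaRect(np.stack([a[m],b[m]],1).astype(np.float32)))
q=k[m];A=np.c_[a[m],b[m],np.ones(m.sum())];print(np.linalg.lstsq(A,q[:,2],rcond=None)[0])
# bystanders before/after
d=np.abs(np.load('pics/scene0.npz')['im'].astype(int)-im if 0 else 0)
E
```

```text
22.6667 [ 540.3 -234.   234.5] u -162.5 v -3.1 [-0.2  0.4  0.9]
3188 ((29.20102882385254, -0.8602523803710938), (150.349853515625, 47.60397720336914), 89.90472412109375)
[ 2.51727358e-02 -2.05662995e-04  6.46917252e+01]
```

View pics/c17.png

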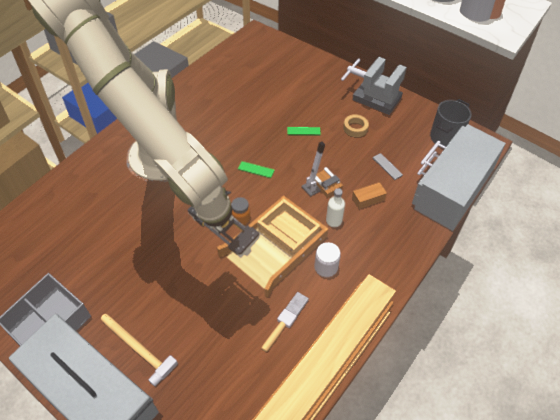

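View pics/s17.png

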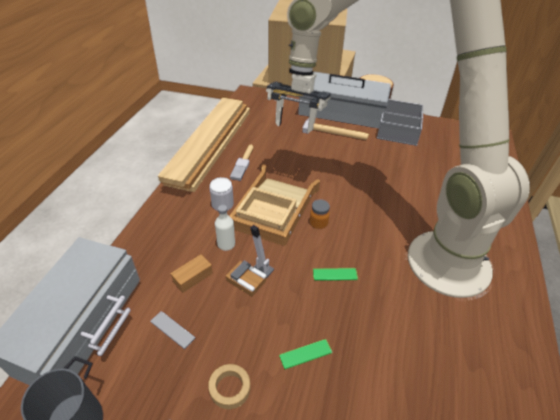

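The crate sits level in the dock with the strip inside, the bar stays up, and the bystanders look unmoved. The gripper is clear, so I'm handing the job in.

```bash
python3 -c "
from workcell import manip
print(manip.finish_job())"
```

```text
the job is handed in; nothing more can be done
None
```

I did the job in the order asked and handed it in at about 23 s of the 72 s allowed. The hand-in reports no verdict.

**What I did**
- **Bar:** I raised the clamp bar to about 1.4 rad, and it stayed up.
- **Strip:** I slid it about 75 mm out along the guides before raising it. I then laid it flat in the crate.
- **Crate:** I pinched its trailing wall and slid it on the table to line it up with the ramp. I then pushed it up between the rails with both open fingers until it dropped behind the lip.

**Last checks**
- **Position:** the trailing edge is about 5 mm past the lip, and the crate is about 1 mm off the centre line, square to the rails.
- **Level:** the crate floor read flat at about 22 mm (21 mm expected) and the rim 66 mm (65 mm expected). The strip lay flat on the floor.
- **Force:** the largest I read was about 15 N, at the end of moves and never during them.
- **Bystanders and robot:** the scene and side pictures show the other things where they were, and the gripper clear of everything.

**One disagreement:** a plane fitted to part of the crate's rim after backing off gave a tilt of about 1.4°. The close-up floor readings were flat, so I put it down to camera calibration and did not check it further.

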